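# Close the lantern bezel with the click torque driver

### The arm

A 6-joint arm with a two-finger parallel gripper is mounted at the origin on the work surface. World frame = base frame: x ahead of the robot, y to its left, z up, the work surface at z = 0. Lengths are in m, angles in rad, forces in N, time in s.
With the tool pointing down it reaches from about 0.35 to 0.775 m from the base axis. Payload 7.3 kg.
Tool frame: the origin (TCP) lies on the centre line of the jaws, within the pads' length; the fingertips stand 25 mm ahead of it and the grasp point (between the pads) lies 6 mm ahead of it; z points along the fingers, y is the direction in which the jaws open and shut (so a half turn about z gives the same grasp; the last joint's range is limited). The gripper opens to 92 mm and grips with 3 to 60 N. Pads are 19 mm wide; open, the fingers measure 130 mm over their backs; the gripper's body (75 mm by 190 mm) begins 47 mm behind the grasp point.
Start: joints at [1.109, 0.342, 1.524, -0, 1.275, -0.146], TCP at [0.163, 0.499, 0.252] pointing down, gripper open.
Joint ranges: [-2.53, 2.53], [-0.77, 2.02], [0.04, 2.7], [-1, 4.14], [0.28, 2.66], [-3.11, 3.11]. Speed limits (rad/s): [2.57, 2.57, 3.14, 3.14, 3.14, 3.14].

### API

Orientations are given as [roll, pitch, yaw] about the fixed x, y, z axes, in that order (R = Rz(yaw) Ry(pitch) Rx(roll)).
In Python, from rig import bot gives the robot as it stands.
- The arm moves only by the shell command python3 -m jog 'ROWS' [FORCE]. ROWS is JSON, a list of rows, each a list of 3 entries, a list of its own where there are three numbers: the shift along the tool's x, y, z in m, then the turn about the tool's z in rad, then the gripper's target within -1 to 1 (fully open at 1, half-way at 0, shut at -1). In form: [[[tx, ty, tz], yaw, jaw], ...]. A call has exactly 8 rows; each row shifts and turns the commanded pose from where the row before left it, along the tool's axes as they then stand; what a row does not reach is not made up. A row lasts 1/12 s, in which the tool goes at most 41.7 mm and 7.16 degrees, less where a joint would pass 70% of its speed; a pose out of reach is approached as far as the arm can. A call with a gripper value outside its range is refused whole. The fingers move at their own pace and stop on an object; FORCE is the grip in N (left out, the last holds). Time passes only in rows, so rows that do not move let the fingers close, or fill a call up. It gives the time, the measured TCP pose, the force and the opening at its end, in the units of the state.
- bot.observe(): the state, without advancing time (a new reading comes with each control period).
- bot.read_camera(name): name is "scene" or "top"; returns a dict with "frame" (480x640x3 uint8, blue, green, red), "mtx" (3x3 intrinsics, pixels), "world_from_camera" (4x4, takes a point from camera to world coordinates). Camera axes: x right, y up, looking along -z (the intrinsics and any distortion apply to the point x, -y, -z); pixel columns grow to the right and rows downward; lengths in m; the calibration is good to about 2 mm. A picture is of the moment at which its call begins. There is no depth.
- bot.sign_off(): hands the job in, once; it reports no verdict.
The state is a dict: "t": time; "qpos": joint angles; "joint_velocities": joint speeds; "joint_efforts": joint torques, N m; "tcp_pos": TCP position; "orientation": TCP orientation; "force": force on the tool from outside, world axes, zero at the start; "ft_torque": the same for the moment, N m; "width": opening from 0.0 (shut) to 1.0 (fully open).
Only numpy, scipy, OpenCV 4.12 (cv2) and the standard library are available. Lean on these libraries where they do the work, as an engineer would, in place of code of your own. Each camera call takes 0.05 s, during which the arm holds its last target. There are 200 camera calls.

### The job

Take the click torque driver out of the walnut block, set its square socket fully down over the square-headed closing screw on the lantern's bezel, and turn it clockwise until it clicks over; stop at once, because turning on past the click overtightens the screw and cracks the glass. Then, without undoing the screw, stand the driver upright back in the well of the walnut block, without knocking the lantern or disturbing the two pewter tokens and the iron lock bolt in the tray.

Things in the scene. Friction and masses are not known exactly. Their poses are not given: they have to be found in the camera images.
- driver_grip (a point): Centre of the red handle (32 x 32 mm square section, 64 mm long, flats square to its x and y) of the click torque driver, which stands upright, socket down, in the walnut block; 141 mm tall, about 0.3 kg. z: its long axis, up. The socket mouth is 106 mm below. Hold it firmly by two flats (50 N or more): they carry the torque. At rest the socket's flats are parallel to the handle's.
- driver_collar (a point): Centre of the black collar (37 mm wide, 10 mm high) 37 mm below the grip centre. Spring clutch inside: turned clockwise the handle leads the shank by up to 0.15 rad as torque rises to 0.60 N m; there it clicks: torque drops below 0.3 N m, the handle leads by about 0.22 rad. Turned on some 0.1 rad more, torque is back near 0.6 and overtightens the screw. Let go, it springs back.
- driver_socket (a point): Centre of the open mouth of the driver's steel socket, at its lower rim, on the driver's axis; its axes are the handle's (the socket itself may lag by the clutch angle). Square hole 19.4 mm wide, 16 mm deep; outside about 32 mm across. White marks on collar and socket line up at rest. The socket's +x wall, centre 12 mm off the axis, is called shank_c0.
- screw_head (a point): Top centre of the dark square-headed closing screw standing on the brass lug of the lantern's bezel; turns with the screw, x and y square to its flats, z up. Head 18 mm across flats, 14 mm high: 10 mm square, then a 4 mm round taper. Needs 0.4 to 0.6 N m to turn, slowly stiffer (0.3 to undo); how far it turns until the click (0.2 to 1.1 rad) varies and cannot be seen. It stays where left.
- washer (a point): Centre of the top of the fixed steel washer (35 mm wide) under the screw head, 64 mm above the table and 14 mm below the head's top. Fully on, the socket's rim rests on it.
- lantern: Heavy fixed bulkhead lantern lying face up: round cast base 176 mm wide, brass bezel with its top at 58 mm, yellow glass dome up to 94 mm high and 136 mm wide. Origin under its centre; the lug with the closing screw lies on its -x side, 105 mm from the centre, the hinge on +x.
- well (a point): Centre of the mouth of the round well in the top of the fixed walnut block (80 x 80 x 45 mm, standing on the tray's floor, its top 57 mm above the table). Well 36 mm wide, 33 mm deep; with the driver standing in it the grip centre is 73 mm above this point. z up.
- tray: Fixed zinc-lined oak tray, 300 (x) by 470 (y) mm, walls 36 mm high and 12 mm thick, floor 12 mm above the table; origin under its centre. A galvanised chute from the door ends above its far left end (+y), lowest edge 170 mm above the table and 155 mm beyond the tray's centre in y.
- token_a: Pewter token lying in the tray, disc 32 mm wide, 5 mm thick; origin at the centre of its underside.
- token_b: Second pewter token, the same.
- lock_bolt: Black iron lock bolt lying in the tray, bar 150 x 22 x 14 mm with a stud; origin at its underside.
There are look-alikes about, which are no part of the job. Of the things that look like the part that bears driver_grip, the smallest one is meant.

How it is judged:
On the way, in this order (a step that is already met when the one before it is completed fails the run):
1. the socket is fully down on the square screw head, not yet clicked (horizontal distance between driver_socket and screw_head below 0.003 m and z of driver_socket in the frame of screw_head below -0.01 m and angle between driver_grip's own z axis and vertical below 0.1 rad and y of shank_c0 in the frame of driver_grip below 0.00167 m), for 0.1 s.
2. with the socket on the head, the driver clicks over (handle leading the socket by more than 0.175 rad) (horizontal distance between driver_socket and screw_head below 0.003 m and z of driver_socket in the frame of screw_head below -0.008 m and y of shank_c0 in the frame of driver_grip above 0.00208 m), for 0.03 s.
At the end, for the whole second after the job is handed in: the driver stands upright (within 0.12 rad) at rest in the well of the walnut block, its socket at least 28 mm deep in it, released; the tokens and the lock bolt lie within 10 mm of where they began (horizontal distance between driver_grip and well below 0.015 m and z of driver_socket in the frame of well below -0.028 m and angle between driver_grip's own z axis and vertical below 0.12 rad and linear speed of driver below 0.02 m/s and distance of each of token_a, token_b, lock_bolt from where it was at the start of the episode below 0.01 m); the robot touches nothing.
It fails at once if the driver is turned on past the click until the torque has built up again (handle leading the socket by more than 0.32 rad) (y of shank_c0 in the frame of driver_grip above 0.00376 m).
It fails at once if the screw is forced back anticlockwise with the driver (handle behind the socket by more than 0.07 rad, 0.28 N m) (horizontal distance between driver_socket and screw_head below 0.004 m and z of driver_socket in the frame of screw_head below -0.006 m and y of shank_c0 in the frame of driver_grip below -0.00085 m).
It fails at once if the lantern's body, bezel or glass is knocked or pressed with more than 8 N (contact force between anything else and lantern above 8 N).
It fails at once if a token or the lock bolt is moved more than 10 mm (distance of any of token_a, token_b, lock_bolt from where it was at the start of the episode above 0.01 m).
It also fails if it takes over 61 s, if anything falls off the work surface, if the arm or the gripper's body presses on something with over 40 N, if the wrist force passes 120 N, or if a joint passes its speed limit or range.

## Working session

There is one attempt and no reset: what is moved stays moved. The work goes in short steps, Python scripts to look and compute and a shell command to move; the robot and the scene stay as the last step left them, time stands still between calls to the robot, and variables do not carry over. Pictures are saved under pics/ and viewed, about 8 in all and at most 12, crops included, and the job is handed in when it is done.

```bash
mkdir -p pics; ls
cat > h.py <<'E'
import numpy as np, cv2
from rig import bot
def snap(n,tag):
    c=bot.read_camera(n); cv2.imwrite(f'pics/{tag}.png',c['frame']); np.savez(f'pics/{tag}.npz',m=c['mtx'],T=c['world_from_camera']); return c
def ray(tag,u,v):
    d=np.load(f'pics/{tag}.npz'); m,T=d['m'],d['T']
    p=np.linalg.solve(m,[u,v,1.]); p=np.array([p[0],-p[1],-p[2]])
    return T[:3,3],T[:3,:3]@p
def at(tag,u,v,z):
    o,d=ray(tag,u,v); return o+d*(z-o[2])/d[2]
def proj(tag,P):
    d=np.load(f'pics/{tag}.npz'); m,T=d['m'],d['T']
    p=np.linalg.inv(T)@np.append(P,1); q=m@np.array([p[0],-p[1],-p[2]]); return q[:2]/q[2]
def crop(tag,u0,v0,u1,v1,out,k=None):
    im=cv2.imread(f'pics/{tag}.png')[v0:v1,u0:u1]; k=k or min(800/(u1-u0),600/(v1-v0))
    cv2.imwrite(f'pics/{out}.png',cv2.resize(im,None,fx=k,fy=k,interpolation=cv2.INTER_CUBIC))
E
python3 - <<'E'
from h import *
for n in('top','scene'):
    c=snap(n,n+'0'); print(n,c.keys(),c['mtx'],c['world_from_camera'])
print(bot.observe())
E
```

```text
pics
top dict_keys(['frame', 'mtx', 'world_from_camera']) [[599.45371207   0.         322.83290312]
 [  0.         599.45371207 239.6736174 ]
 [  0.           0.           1.        ]] [[-0.01160131  0.98672211 -0.16200274  0.32339876]
 [-0.99992483 -0.01080506  0.0057953   0.0985918 ]
 [ 0.00396791  0.1620578   0.98677329  1.42317794]
 [ 0.          0.          0.          1.        ]]
scene dict_keys(['frame', 'mtx', 'world_from_camera']) [[495.0517163    0.         320.38462552]
 [  0.         495.0517163  232.87331113]
 [  0.           0.           1.        ]] [[-0.54669118 -0.50908686  0.66480021  1.05692989]
 [ 0.83716528 -0.31636105  0.44617258  0.46491649]
 [-0.01682371  0.80046628  0.59914164  0.60447087]
 [ 0.          0.          0.          1.        ]]
{'t': 0.1, 'qpos': array([ 1.10899562e+00,  3.42640515e-01,  1.52489978e+00,  2.87510611e-05,
        1.27540320e+00, -1.46003386e-01]), 'joint_velocities': array([ 0.00041601, -0.00085109, -0.00220063,  0.00047621, -0.00052094,
       -0.00010498]), 'joint_efforts': array([ 2.71117111e-03, -4.32008493e+01, -2.44698125e+01,  7.19421892e-02,
        5.27774740e-02, -4.22177254e-05]), 'tcp_pos': array([0.16288038, 0.49875782, 0.25112852]), 'orientation': array([-3.14026018e+00, -2.23729950e-04,  2.82578680e+00]), 'force': array([ 0.05392161,  0.98141518, -0.08257478]), 'ft_torque': array([-0.04051698,  0.04161811, -0.02135001]), 'width': 0.9990677502478683}
```

View pics/top0.png

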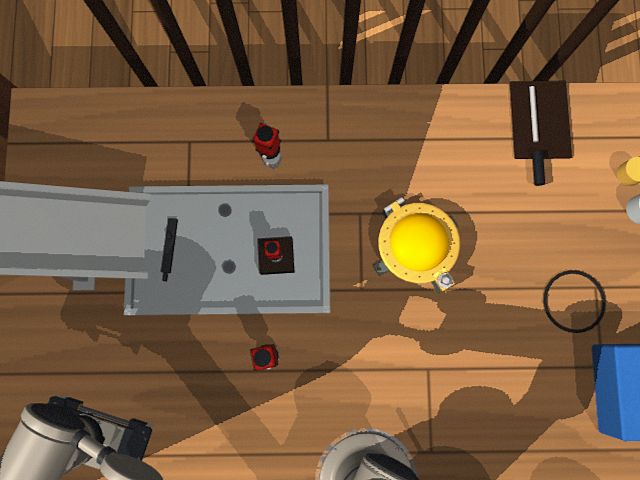

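View pics/scene0.png

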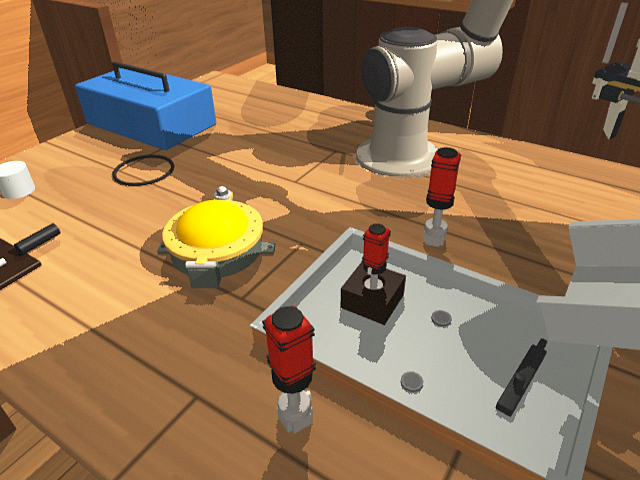

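Run:
```python
from h import *
def c(tag,u,v,r,n): 
    im=cv2.imread(f'pics/{tag}.png')[v-r:v+r,u-r:u+r]; return cv2.resize(im,(n,n),interpolation=cv2.INTER_CUBIC)
a=np.hstack([c('top0',276,250,20,400),c('top0',444,281,20,400)])
b=np.hstack([c('scene0',222,193,15,200),c('scene0',374,262,50,200)])
b=np.hstack([b,np.zeros((200,400,3),np.uint8)])
cv2.imwrite('pics/mos.png',np.vstack([a,b]))
# tray corners check z=.036, drivers, lantern centre
for n,u,v,z in [('tray',133,190,.036),('tray',327,187,.036),('tray',328,312,.036),('drv',273,250,.162),('drvfar',265,133,.2),('drvnear',263,357,.2),('screw',446,281,.078),('dome',419,242,.09)]: print(n,at('top0',u,v,z).round(4))
print('drv s',at('scene0',376,230,.165).round(4),'screw s',at('scene0',222,189,.078).round(4))
```

```text
tray [0.6756 0.5398 0.036 ]
tray [0.678  0.0791 0.036 ]
tray [0.3825 0.0805 0.036 ]
drv [0.5094 0.1974 0.162 ]
drvfar [0.7557 0.2119 0.2   ]
drvnear [0.2874 0.214  0.2   ]
screw [ 0.447  -0.1854  0.078 ]
dome [ 0.5346 -0.1259  0.09  ]
drv s [0.5196 0.2041 0.165 ] screw s [ 0.4538 -0.1776  0.078 ]
```

View pics/mos.png

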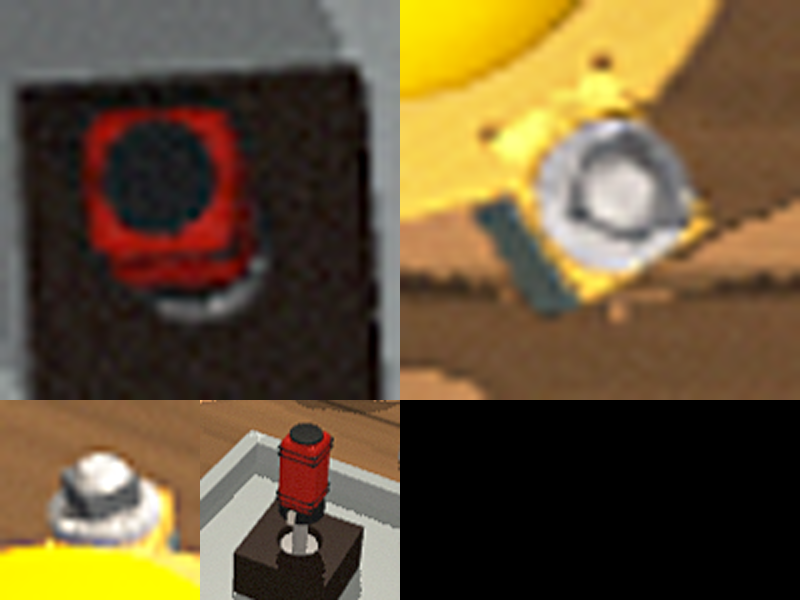

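```bash
cat >> h.py <<'E'
def to(x,y,z,yaw=None):
    s=bot.observe(); p=s['tcp_pos']; w=s['orientation'][2]
    R=np.array([[np.cos(w),np.sin(w),0],[np.sin(w),-np.cos(w),0],[0,0,-1]])
    print('t',round(s['t'],2),'p',p.round(4),'rpy',s['orientation'].round(4),'tool shift',(R.T@(np.array([x,y,z])-p)).round(4),'turn',None if yaw is None else round((w-yaw+np.pi)%(2*np.pi)-np.pi,4),'F',s['force'].round(1),'M',s['ft_torque'].round(2),'w',round(s['width'],3))
def tri(*obs):
    A=np.zeros((3,3));b=np.zeros(3);L=[]
    for tag,u,v in obs:
        o,d=ray(tag,u,v); d=d/np.linalg.norm(d); M=np.eye(3)-np.outer(d,d); A+=M;b+=M@o; L.append((o,M))
    p=np.linalg.solve(A,b); return p.round(4),[round(float(np.linalg.norm(M@(p-o))),4) for o,M in L]
E
python3 - <<'E'
from h import *
print(at('top0',272,247.8,.165),at('scene0',376,230,.165))
# scene tile cap centre: mosaic(305,434)->tile(105,34)/2+ (324,212)
print(at('scene0',376.3,229,.165),tri(('top0',272,247.8),('scene0',376.3,229)))
print(tri(('top0',446.2,279.5),('scene0',222,188.5)))
to(.513,.2,.27,1.605)
E
```

```text
[0.51366965 0.19924474 0.165     ] [0.51961033 0.20408717 0.165     ]
[0.51715419 0.20328524 0.165     ] (array([0.5137, 0.2004, 0.1618]), [0.001, 0.001])
(array([ 0.4494, -0.185 ,  0.0747]), [0.002, 0.002])
t 0.1 p [0.1629 0.4988 0.2511] rpy [-3.1403e+00 -2.0000e-04  2.8258e+00] tool shift [-0.4256 -0.1752 -0.0189] turn 1.2208 F [ 0.1  1.  -0.1] M [-0.04  0.04 -0.02] w 0.999
```

```bash
python3 -m jog '[[[-0.0355,-0.0146,-0.0016],0,1],[[-0.0355,-0.0146,-0.0016],0,1],[[-0.0355,-0.0146,-0.0016],0,1],[[-0.0355,-0.0146,-0.0016],0,1],[[-0.0355,-0.0146,-0.0016],0,1],[[-0.0355,-0.0146,-0.0016],0,1],[[-0.0355,-0.0146,-0.0016],0,1],[[-0.0355,-0.0146,-0.0016],0,1]]' 55
python3 -m jog '[[[-0.0355,-0.0146,-0.0016],0,1],[[-0.0355,-0.0146,-0.0016],0,1],[[-0.0355,-0.0146,-0.0016],0,1],[[-0.0355,-0.0146,-0.0016],0,1],[[0,0,0],0.12,1],[[0,0,0],0.12,1],[[0,0,0],0.12,1],[[0,0,0],0.12,1]]'
python3 -m jog '[[[0,0,0],0.12,1],[[0,0,0],0.12,1],[[0,0,0],0.12,1],[[0,0,0],0.12,1],[[0,0,0],0.12,1],[[0,0,0],0.12,1],[[0,0,0],0.02,1],[[0,0,0],0,1]]'
python3 -c "
from h import *
to(.5137,.2004,.27,1.605)
snap('top','top1');snap('scene','scene1')
for p in [(.5137,.2004,.165),(.5137,.2004,.245)]: print(proj('top1',p),proj('scene1',p))
a=cv2.resize(cv2.imread('pics/top1.png')[200:300,222:322],(400,400),interpolation=2);b=cv2.resize(cv2.imread('pics/scene1.png')[130:330,270:470],(400,400),interpolation=2)
cv2.imwrite('pics/m1.png',np.hstack([a,b]))"
```

```text
t: 0.77
tcp_pos: [0.3977, 0.2983, 0.2644]
orientation: [-3.141, -0.0, 2.826]
force: [0.3, 0.4, -0.0]
width: 1.0
t: 1.43
tcp_pos: [0.5135, 0.1998, 0.2703]
orientation: [-3.141, -0.001, 2.339]
force: [0.7, 0.2, 0.2]
width: 1.002
t: 2.1
tcp_pos: [0.5134, 0.2002, 0.2706]
orientation: [-3.141, 0.0, 1.608]
force: [-0.7, -0.4, 0.3]
width: 1.003
t 2.1 p [0.5134 0.2002 0.2706] rpy [-3.1409e+00  1.0000e-04  1.6078e+00] tool shift [0.0002 0.0003 0.0006] turn 0.0028 F [-0.7 -0.4  0.3] M [-0.04  0.07  0.01] w 1.003
[271.45526948 247.79177851] [375.67869836 227.23758375]
[268.21461687 241.81372118] [378.53533615 181.2039329 ]
```

View pics/m1.png

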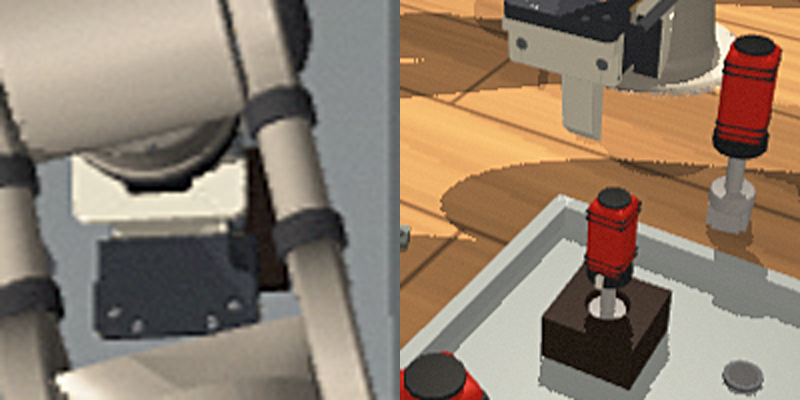

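```bash
python3 -c "
from h import *
for dx in(.046,.065):
  for dy in(-.0095,.0095): print(dx,dy,proj('scene1',(.5134+dx,.2002+dy,.2456)).round(1), ((proj('scene1',(.5134+dx,.2002+dy,.2456))-[270,130])*2+[400,0]).round(0))"
python3 -m jog '[[[0,0,0.03],0,1],[[0,0,0.03],0,1],[[0,0,0.03],0,1],[[0,0,0.03],0,1],[[0,0,0.0147],0,1],[[0,0,0],0,1],[[0,0,0],0,1],[[0,0,0],0,1]]'
```

```text
0.046 -0.0095 [356.3 193.8] [573. 128.]
0.046 0.0095 [368.7 197.8] [597. 136.]
0.065 -0.0095 [349.1 200.3] [558. 141.]
0.065 0.0095 [361.7 204.5] [583. 149.]
t: 2.87
tcp_pos: [0.5144, 0.2004, 0.1375]
orientation: [3.139, -0.001, 1.607]
force: [0.7, -0.2, 0.2]
width: 1.002
```

```bash
python3 -m jog '[[[0,0,0],0,0.4],[[0,0,0],0,0],[[0,0,0],0,-0.15],[[0,0,0],0,-0.2],[[0,0,0],0,-0.25],[[0,0,0],0,-0.3],[[0,0,0],0,-0.4],[[0,0,0],0,-1]]' 58
python3 -m jog '[[[0,0,0],0,-1],[[0,0,0],0,-1],[[0,0,0],0,-1],[[0,0,0],0,-1],[[0,0,0],0,-1],[[0,0,0],0,-1],[[0,0,0],0,-1],[[0,0,0],0,-1]]'
python3 -c "
from h import *
to(.5137,.2004,.136,1.605);snap('scene','scene2')
a=cv2.resize(cv2.imread('pics/scene2.png')[180:330,300:450],(400,400),interpolation=2)
cv2.imwrite('pics/m2.png',a)"
```

```text
t: 3.53
tcp_pos: [0.5135, 0.2002, 0.1362]
orientation: [-3.142, -0.0, 1.606]
force: [-0.2, -0.0, 0.8]
width: 0.467
t: 4.2
tcp_pos: [0.5135, 0.2002, 0.1361]
orientation: [-3.141, -0.0, 1.606]
force: [-0.1, -0.3, -1.0]
width: 0.343
t 4.2 p [0.5135 0.2002 0.1361] rpy [-3.1414e+00 -1.0000e-04  1.6058e+00] tool shift [0.0002 0.0002 0.0001] turn 0.0008 F [-0.1 -0.3 -1. ] M [-0.11  0.12  0.04] w 0.343
```

View pics/m2.png

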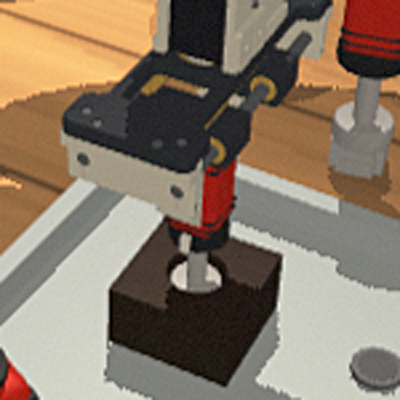

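```bash
python3 -m jog '[[[0,0,-0.01],0,-1],[[0,0,-0.02],0,-1],[[0,0,-0.03],0,-1],[[0,0,-0.03],0,-1],[[0,0,-0.025],0,-1],[[0,0,-0.01],0,-1],[[0,0,0],0,-1],[[0,0,0],0,-1]]'
python3 - <<'E'
from h import *
S=20
def tile(tag,c,off,yaw=None):
    u,v=c; im=cv2.imread(f'pics/{tag}.png')[v-10:v+10,u-10:u+10]; im=cv2.resize(im,(400,300) if 0 else (400,400),interpolation=cv2.INTER_CUBIC)[50:350]
    def px(P): q=proj(tag,P)+off; return ((q-[u-10,v-10]+.5)*S-[0,50]).astype(int)
    if yaw is not None:
        for z in(.064,.074):
            pts=[px((X[0]+.0127*np.cos(yaw+np.pi/4+k*np.pi/2),X[1]+.0127*np.sin(yaw+np.pi/4+k*np.pi/2),z)) for k in range(4)]
            cv2.polylines(im,[np.array(pts)],True,(0,0,255) if z<.07 else (0,255,0),1)
    return im
X=np.array([.449,-.185])
# offsets so that head top centre (z .078) projects at the measured pixels
ot=np.array([446.2,279.5])-proj('top0',(*X,.078)); os_=np.array([222,188.5])-proj('scene0',(*X,.078)); print(ot,os_)
y=np.radians(-18)
cv2.imwrite('pics/m3.png',np.vstack([np.hstack([tile('top0',(445,280),ot),tile('scene0',(222,191),os_)]),np.hstack([tile('top0',(445,280),ot,y),tile('scene0',(222,191),os_,y)])]))
E
```

```text
t: 4.92
tcp_pos: [0.5132, 0.2001, 0.2606]
orientation: [-3.141, 0.0, 1.606]
force: [1.0, -0.5, -4.5]
width: 0.346
[ 0.41087642 -0.59937629] [1.10084749 1.56173846]
```

View pics/m3.png

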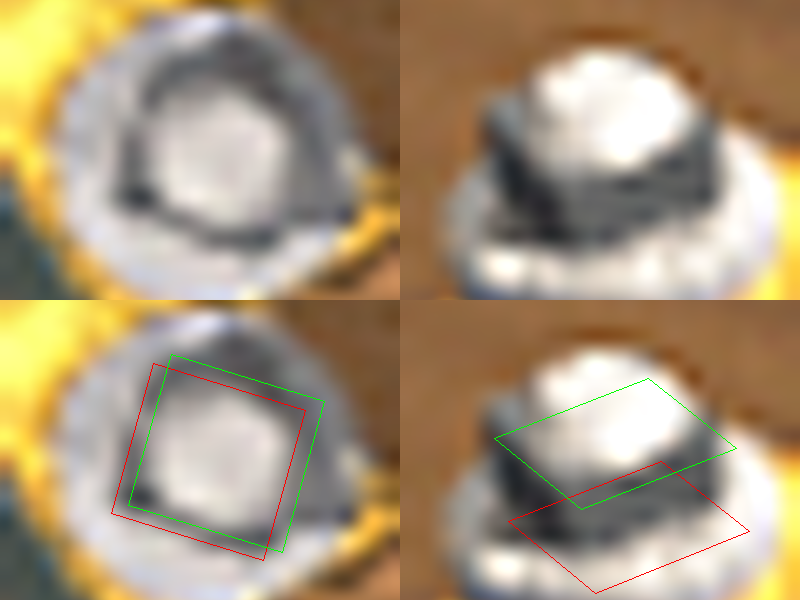

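```bash
python3 -m jog '[[[-0.02,-0.004,0.002],0,-1],[[-0.03,-0.006,0.002],0,-1],[[-0.033,-0.0067,0.002],0,-1],[[-0.033,-0.0067,0.002],0,-1],[[-0.033,-0.0067,0.002],0,-1],[[-0.033,-0.0067,0.002],0,-1],[[-0.033,-0.0067,0.002],0,-1],[[-0.033,-0.0067,0.002],0,-1]]'
python3 -m jog '[[[-0.033,-0.0067,0.002],0,-1],[[-0.033,-0.0067,0.002],0,-1],[[-0.033,-0.0067,0.002],0,-1],[[-0.024,-0.0046,0.002],0,-1],[[-0.012,-0.002,0.002],0,-1],[[0,0,0],0.1,-1],[[0,0,0],0.1,-1],[[0,0,0],0.1,-1]]'
python3 -m jog '[[[0,0,0],0.08,-1],[[0,0,0.01],0,-1],[[0,0,0.01],0,-1],[[0,0,0.01],0,-1],[[0,0,0.005],0,-1],[[0,0,0],0,-1],[[0,0,0],0,-1],[[0,0,0],0,-1]]'
python3 - <<'E'
from h import *
to(.450,-.185,.200,1.225); snap('scene','scene3');snap('top','top3')
crop('scene3',180,130,260,210,'m4',7)
a=cv2.imread('pics/m4.png');b=cv2.resize(cv2.imread('pics/top3.png')[240:320,405:485],(240,240),interpolation=2)
b=np.vstack([b,np.zeros((320,240,3),np.uint8)])
cv2.imwrite('pics/m4.png',np.hstack([a,b]))
p=bot.observe()['tcp_pos']
for z in(-.112,-.0): print(proj('scene3',p+[0,0,z]))
E
```

```text
t: 5.58
tcp_pos: [0.4704, -0.0506, 0.2429]
orientation: [-3.138, -0.001, 1.606]
force: [0.7, -0.2, -2.7]
width: 0.347
t: 6.25
tcp_pos: [0.4493, -0.1847, 0.2333]
orientation: [-3.138, -0.002, 1.3]
force: [-0.5, 0.2, -4.0]
width: 0.347
t: 6.92
tcp_pos: [0.4503, -0.1851, 0.2003]
orientation: [3.142, -0.0, 1.226]
force: [0.3, 1.1, -3.3]
width: 0.348
t 6.92 p [ 0.4503 -0.1851  0.2003] rpy [ 3.1415e+00 -2.0000e-04  1.2260e+00] tool shift [ 0.     -0.0003  0.0003] turn 0.001 F [ 0.3  1.1 -3.3] M [-0.08  0.06 -0.01] w 0.348
[219.62281232 182.71333919]
[211.39651066 131.66355995]
```

View pics/m4.png

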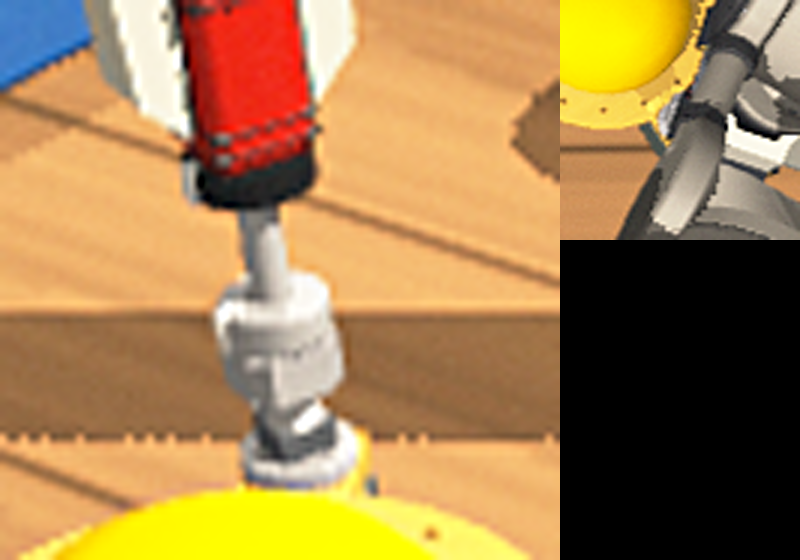

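```bash
python3 -m jog '[[[0.0005,-0.0007,0],0,-1],[[0,0,0.002],0,-1],[[0,0,0.002],0,-1],[[0,0,0.002],0,-1],[[0,0,0.002],0,-1],[[0,0,0.002],0,-1],[[0,0,0.001],0,-1],[[0,0,0],0,-1]]'
python3 -c "
from h import *
to(.450,-.185,.176,1.225)"
python3 -m jog '[[[0,0,0.001],0,-1],[[0,0,0.001],0,-1],[[0,0,0.001],0,-1],[[0,0,0],0,-1],[[0,0,0],0,-1],[[0,0,0],0,-1],[[0,0,0],0,-1],[[0,0,0],0,-1]]'
python3 -c "
from h import *
to(.450,-.185,.176,1.225)"
```

```text
t: 7.68
tcp_pos: [0.4495, -0.1844, 0.1888]
orientation: [-3.141, -0.0, 1.226]
force: [-1.1, -0.0, -3.9]
width: 0.347
t 7.68 p [ 0.4495 -0.1844  0.1888] rpy [-3.1410e+00 -2.0000e-04  1.2258e+00] tool shift [-0.0004  0.0007  0.0128] turn 0.0008 F [-1.1 -0.  -3.9] M [-0.15  0.07 -0.  ] w 0.347
t: 8.35
tcp_pos: [0.4498, -0.1849, 0.1866]
orientation: [3.141, 0.001, 1.226]
force: [-1.7, -2.9, 4.3]
width: 0.342
t 8.35 p [ 0.4498 -0.1849  0.1866] rpy [3.1406e+00 5.0000e-04 1.2259e+00] tool shift [-0.      0.0002  0.0106] turn 0.0009 F [-1.7 -2.9  4.3] M [-0.82  0.46  0.01] w 0.342
```

```bash
python3 -m jog '[[[-0.0005,0,0],0,-1],[[-0.0005,0,0],0,-1],[[0,0,0],0,-1],[[0,0,0],0,-1],[[0,0,0],0,-1],[[0,0,0],0,-1],[[0,0,0],0,-1],[[0,0,0],0,-1]]'
python3 -c "
from h import *
to(.450,-.185,.176,1.225)"
python3 -m jog '[[[0,0,0.0005],0,-1],[[0,0,0.0005],0,-1],[[0,0,0],0,-1],[[0,0,0],0,-1],[[0,0,0],0,-1],[[0,0,0],0,-1],[[0,0,0],0,-1],[[0,0,0],0,-1]]'
python3 -c "
from h import *
to(.450,-.185,.176,1.225)"
```

```text
t: 9.02
tcp_pos: [0.4494, -0.1855, 0.1862]
orientation: [3.141, -0.0, 1.226]
force: [-0.4, -1.0, 4.5]
width: 0.346
t 9.02 p [ 0.4494 -0.1855  0.1862] rpy [ 3.1412e+00 -1.0000e-04  1.2258e+00] tool shift [0.0006 0.0004 0.0102] turn 0.0008 F [-0.4 -1.   4.5] M [-0.43  0.05  0.05] w 0.346
t: 9.68
tcp_pos: [0.4495, -0.1856, 0.1859]
orientation: [3.141, 0.0, 1.226]
force: [-0.7, -1.9, 10.4]
width: 0.347
t 9.68 p [ 0.4495 -0.1856  0.1859] rpy [3.1407e+00 2.0000e-04 1.2258e+00] tool shift [0.0007 0.0003 0.0099] turn 0.0008 F [-0.7 -1.9 10.4] M [-0.32  0.42  0.02] w 0.347
```

```bash
python3 -m jog '[[[-0.0005,0,0],0,-1],[[0,0,0],0,-1],[[0,0,0],0,-1],[[0,0,0],0,-1],[[0,0,0],0,-1],[[0,0,0],0,-1],[[0,0,0],0,-1],[[0,0,0],0,-1]]'
python3 -c "
from h import *
to(.450,-.185,.176,1.225)"
python3 -m jog '[[[0,0,0],0.02,-1],[[0,0,0],0.02,-1],[[0,0,0],0.02,-1],[[0,0,0],0,-1],[[0,0,0],0,-1],[[0,0,0],0,-1],[[0,0,0],0,-1],[[0,0,0],0,-1]]'
python3 -c "
from h import *
to(.450,-.185,.176,1.225)"
```

```text
t: 10.35
tcp_pos: [0.4494, -0.1858, 0.1859]
orientation: [3.141, -0.0, 1.226]
force: [-0.7, 0.9, 8.8]
width: 0.348
t 10.35 p [ 0.4494 -0.1858  0.1859] rpy [ 3.1407e+00 -4.0000e-04  1.2257e+00] tool shift [0.0009 0.0003 0.0099] turn 0.0007 F [-0.7  0.9  8.8] M [-0.04  0.32 -0.01] w 0.348
t: 11.02
tcp_pos: [0.4493, -0.186, 0.1858]
orientation: [3.141, 0.0, 1.166]
force: [-0.1, -0.5, 8.6]
width: 0.343
t 11.02 p [ 0.4493 -0.186   0.1858] rpy [3.1407e+00 1.0000e-04 1.1659e+00] tool shift [0.0012 0.0002 0.0098] turn -0.0591 F [-0.1 -0.5  8.6] M [-0.21  0.37  0.02] w 0.343
```

```bash
python3 -m jog '[[[0,-0.0004,0],0,-1],[[0,-0.0004,0],0,-1],[[0,0,0],0,-1],[[0,0,0],0,-1],[[0,0,0],0,-1],[[0,0,0],0,-1],[[0,0,0],0,-1],[[0,0,0],0,-1]]'
python3 -c "
from h import *
to(.450,-.185,.176,1.225)"
python3 -m jog '[[[0,0,0],-0.02,-1],[[0,0,0],-0.02,-1],[[0,0,0],-0.02,-1],[[0,0,0],-0.02,-1],[[0,0,0],-0.02,-1],[[0,0,0],0,-1],[[0,0,0],0,-1],[[0,0,0],0,-1]]'
python3 -c "
from h import *
to(.450,-.185,.176,1.225)"
```

```text
t: 11.68
tcp_pos: [0.449, -0.1859, 0.1859]
orientation: [3.139, 0.0, 1.166]
force: [1.6, -1.5, 7.2]
width: 0.347
t 11.68 p [ 0.449  -0.1859  0.1859] rpy [3.1393e+00 1.0000e-04 1.1658e+00] tool shift [0.0012 0.0005 0.0099] turn -0.0592 F [ 1.6 -1.5  7.2] M [-0.36 -0.06  0.04] w 0.347
t: 12.35
tcp_pos: [0.4487, -0.1858, 0.1857]
orientation: [3.14, 0.0, 1.266]
force: [0.2, -1.5, 6.7]
width: 0.346
t 12.35 p [ 0.4487 -0.1858  0.1857] rpy [3.1403e+00 1.0000e-04 1.2658e+00] tool shift [0.0011 0.001  0.0097] turn 0.0408 F [ 0.2 -1.5  6.7] M [-0.34  0.06 -0.03] w 0.346
```

Run:
```python
from h import *
im=[bot.read_camera('scene')['frame'].astype(float) for _ in range(6)]
a=np.mean(im,0).astype(np.uint8); cv2.imwrite('pics/scene4.png',a)
c=bot.read_camera('scene'); np.savez('pics/scene4.npz',m=c['mtx'],T=c['world_from_camera'])
crop('scene4',190,145,250,205,'m5',10)
to(.45,-.185,.176,1.225)
```

```text
t 12.7 p [ 0.4487 -0.1857  0.1857] rpy [3.1403 0.     1.2657] tool shift [0.0011 0.001  0.0097] turn 0.0407 F [-0.3 -0.4  7.5] M [-0.37  0.14 -0.03] w 0.349
```

View pics/m5.png

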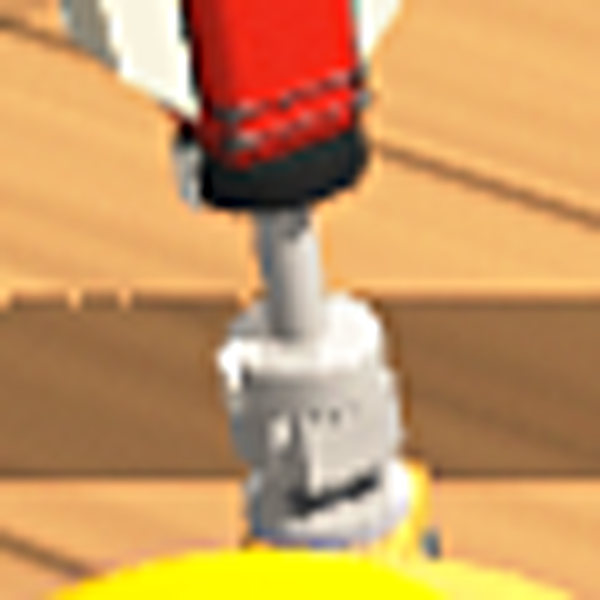

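```bash
python3 -m jog '[[[-0.0004,0,0],0.02,-1],[[0,0,0],0.02,-1],[[0,0,0],0.02,-1],[[0,0,0],0.02,-1],[[0,0,0],0.02,-1],[[0,0,0],0.02,-1],[[0,0,0],0.01,-1],[[0,0,0],0,-1]]'
python3 -c "
from h import *
to(.450,-.185,.176,1.225)"
python3 -m jog '[[[0,0,0],0.02,-1],[[0,0,0],0.02,-1],[[0,0,0],0.02,-1],[[0,0,0],0,-1],[[0,0,0],0,-1],[[0,0,0],0,-1],[[0,0,0],0,-1],[[0,0,0],0,-1]]'
python3 -c "
from h import *
to(.450,-.185,.176,1.225)"
```

```text
t: 13.37
tcp_pos: [0.4485, -0.1862, 0.1854]
orientation: [3.141, 0.0, 1.135]
force: [0.0, -1.9, 5.7]
width: 0.347
t 13.37 p [ 0.4485 -0.1862  0.1854] rpy [3.1408e+00 2.0000e-04 1.1354e+00] tool shift [0.0018 0.0009 0.0094] turn -0.0896 F [ 0.  -1.9  5.7] M [-0.56  0.07  0.1 ] w 0.347
t: 14.03
tcp_pos: [0.4482, -0.1863, 0.1854]
orientation: [3.141, 0.001, 1.076]
force: [-1.1, -1.7, 6.0]
width: 0.344
t 14.03 p [ 0.4482 -0.1863  0.1854] rpy [3.1412e+00 5.0000e-04 1.0759e+00] tool shift [0.002  0.0009 0.0094] turn -0.1491 F [-1.1 -1.7  6. ] M [-0.69  0.24  0.12] w 0.344
```

```bash
python3 -m jog '[[[-0.0005,0,0],-0.02,-1],[[-0.0005,0,0],-0.02,-1],[[0,0,0],0,-1],[[0,0,0],0,-1],[[0,0,0],0,-1],[[0,0,0],0,-1],[[0,0,0],0,-1],[[0,0,0],0,-1]]'
python3 -c "
from h import *
to(.450,-.185,.176,1.225)"
python3 -m jog '[[[0,0,0.0005],-0.02,-1],[[0,0,0],-0.02,-1],[[0,0,0],0,-1],[[0,0,0],0,-1],[[0,0,0],0,-1],[[0,0,0],0,-1],[[0,0,0],0,-1],[[0,0,0],0,-1]]'
python3 -c "
from h import *
to(.450,-.185,.176,1.225)"
```

```text
t: 14.7
tcp_pos: [0.4474, -0.1866, 0.1847]
orientation: [-3.14, -0.0, 1.116]
force: [-0.4, -1.0, -4.7]
width: 0.343
t 14.7 p [ 0.4474 -0.1866  0.1847] rpy [-3.1401e+00 -2.0000e-04  1.1157e+00] tool shift [0.0026 0.0016 0.0087] turn -0.1093 F [-0.4 -1.  -4.7] M [-0.24  0.11  0.02] w 0.343
t: 15.37
tcp_pos: [0.4478, -0.1868, 0.1847]
orientation: [-3.141, -0.0, 1.156]
force: [-0.5, -0.1, -2.9]
width: 0.344
t 15.37 p [ 0.4478 -0.1868  0.1847] rpy [-3.1415e+00 -2.0000e-04  1.1557e+00] tool shift [0.0026 0.0013 0.0087] turn -0.0693 F [-0.5 -0.1 -2.9] M [-0.08  0.13 -0.07] w 0.344
```

```bash
python3 -m jog '[[[0,0,0.0005],0.015,-1],[[0,0,0.0005],0,-1],[[0,0,0.0005],0,-1],[[0,0,0.0005],0,-1],[[0,0,0.0005],0,-1],[[0,0,0.0005],0,-1],[[0,0,0],0,-1],[[0,0,0],0,-1]]'
python3 -c "
from h import *
to(.450,-.185,.176,1.225)"
```

```text
t: 16.03
tcp_pos: [0.4477, -0.1868, 0.1816]
orientation: [-3.141, -0.0, 1.141]
force: [-0.4, 0.4, -3.2]
width: 0.344
t 16.03 p [ 0.4477 -0.1868  0.1816] rpy [-3.1413e+00 -1.0000e-04  1.1408e+00] tool shift [0.0026 0.0013 0.0056] turn -0.0842 F [-0.4  0.4 -3.2] M [-0.06  0.4   0.07] w 0.344
```

```bash
python3 -m jog '[[[0,0,0.0008],0,-1],[[0,0,0.0008],0,-1],[[0,0,0.0008],0,-1],[[0,0,0.0008],0,-1],[[0,0,0.0007],0,-1],[[0,0,0.0005],0,-1],[[0,0,0],0,-1],[[0,0,0],0,-1]]'
python3 -c "
from h import *
to(.450,-.185,.176,1.225)"
```

```text
t: 16.7
tcp_pos: [0.4477, -0.1869, 0.1772]
orientation: [-3.141, -0.0, 1.141]
force: [-2.0, 0.0, -2.6]
width: 0.345
t 16.7 p [ 0.4477 -0.1869  0.1772] rpy [-3.1413e+00 -1.0000e-04  1.1407e+00] tool shift [0.0026 0.0013 0.0012] turn -0.0843 F [-2.   0.  -2.6] M [ 0.04  0.51 -0.02] w 0.345
```

```bash
python3 -m jog '[[[0,-0.0004,0],0.02,-1],[[0,0,0],0.02,-1],[[0,0,0],0.02,-1],[[0,0,0],0.02,-1],[[0,0,0],0,-1],[[0,0,0],0,-1],[[0,0,0],0,-1],[[0,0,0],0,-1]]'
python3 -c "
from h import *
to(.450,-.185,.176,1.225)"
python3 -m jog '[[[0,0,0],0.02,-1],[[0,0,0],0.02,-1],[[0,0,0],0.02,-1],[[0,0,0],0,-1],[[0,0,0],0,-1],[[0,0,0],0,-1],[[0,0,0],0,-1],[[0,0,0],0,-1]]'
python3 -c "
from h import *
to(.450,-.185,.176,1.225)"
```

```text
t: 17.37
tcp_pos: [0.4473, -0.1868, 0.1772]
orientation: [-3.141, 0.0, 1.061]
force: [-2.4, -0.1, -3.9]
width: 0.347
t 17.37 p [ 0.4473 -0.1868  0.1772] rpy [-3.1414e+00  1.0000e-04  1.0610e+00] tool shift [0.0028 0.0015 0.0012] turn -0.164 F [-2.4 -0.1 -3.9] M [-0.23  0.64  0.13] w 0.347
t: 18.03
tcp_pos: [0.4473, -0.1867, 0.1773]
orientation: [-3.141, 0.0, 1.001]
force: [-2.9, -0.9, -3.4]
width: 0.346
t 18.03 p [ 0.4473 -0.1867  0.1773] rpy [-3.1413  0.      1.001 ] tool shift [0.0029 0.0013 0.0013] turn -0.224 F [-2.9 -0.9 -3.4] M [-0.25  0.92  0.33] w 0.346
```

```bash
python3 -m jog '[[[-0.0003,-0.0004,0],0.02,-1],[[0,0,0],0.02,-1],[[0,0,0],0.02,-1],[[0,0,0],0,-1],[[0,0,0],0,-1],[[0,0,0],0,-1],[[0,0,0],0,-1],[[0,0,0],0,-1]]'
python3 -c "
from h import *
to(.450,-.185,.176,1.225)"
```

```text
t: 18.7
tcp_pos: [0.447, -0.1867, 0.1773]
orientation: [3.142, -0.0, 0.941]
force: [-2.5, 0.3, -5.0]
width: 0.35
t 18.7 p [ 0.447  -0.1867  0.1773] rpy [ 3.1415e+00 -2.0000e-04  9.4090e-01] tool shift [0.0032 0.0014 0.0013] turn -0.2841 F [-2.5  0.3 -5. ] M [-0.09  0.47  0.45] w 0.35
```

```bash
python3 -m jog '[[[0,-0.0003,0],0.02,-1],[[0,0,0],0.02,-1],[[0,0,0],0.01,-1],[[0,0,0],0,-1],[[0,0,0],0,-1],[[0,0,0],0,-1],[[0,0,0],0,-1],[[0,0,0],0,-1]]'
python3 -c "
from h import *
to(.450,-.185,.176,1.225)"
```

```text
t: 19.37
tcp_pos: [0.4468, -0.1866, 0.1773]
orientation: [3.141, -0.0, 0.891]
force: [0.3, -0.4, -6.5]
width: 0.348
t 19.37 p [ 0.4468 -0.1866  0.1773] rpy [ 3.1413e+00 -2.0000e-04  8.9080e-01] tool shift [0.0033 0.0015 0.0013] turn -0.3342 F [ 0.3 -0.4 -6.5] M [-0.29  0.02  0.47] w 0.348
```

```bash
python3 -c "
from h import *
to(.450,-.185,.176,1.225)"
```

```text
t 19.37 p [ 0.4468 -0.1866  0.1773] rpy [ 3.1413e+00 -2.0000e-04  8.9080e-01] tool shift [0.0033 0.0015 0.0013] turn -0.3342 F [ 0.3 -0.4 -6.5] M [-0.29  0.02  0.47] w 0.348
```

```bash
python3 -m jog '[[[0,0,0],0.02,-1],[[0,0,0],0.02,-1],[[0,0,0],0.02,-1],[[0,0,0],0,-1],[[0,0,0],0,-1],[[0,0,0],0,-1],[[0,0,0],0,-1],[[0,0,0],0,-1]]' >/dev/null
python3 -c "
from h import *
to(.450,-.185,.176,1.225)"
```

```text
t 20.03 p [ 0.4467 -0.1866  0.1773] rpy [ 3.1415e+00 -2.0000e-04  8.3090e-01] tool shift [0.0033 0.0013 0.0013] turn -0.3941 F [-0.7 -0.7 -7. ] M [-0.2   0.04  0.46] w 0.346
```

```bash
python3 -m jog '[[[0,0,0],0.02,-1],[[0,0,0],0.02,-1],[[0,0,0],0.02,-1],[[0,0,0],0,-1],[[0,0,0],0,-1],[[0,0,0],0,-1],[[0,0,0],0,-1],[[0,0,0],0,-1]]' >/dev/null
python3 -c "
from h import *
to(.450,-.185,.176,1.225)"
```

```text
t 20.7 p [ 0.4467 -0.1866  0.1773] rpy [-3.1415e+00 -1.0000e-04  7.7080e-01] tool shift [0.0035 0.0012 0.0013] turn -0.4542 F [ 0.8 -0.2 -5.8] M [-0.17  0.13  0.43] w 0.345
```

```bash
python3 -m jog '[[[0,0,0],0.02,-1],[[0,0,0],0.02,-1],[[0,0,0],0.02,-1],[[0,0,0],0,-1],[[0,0,0],0,-1],[[0,0,0],0,-1],[[0,0,0],0,-1],[[0,0,0],0,-1]]' >/dev/null
python3 -c "
from h import *
to(.450,-.185,.176,1.225)"
```

```text
t 21.37 p [ 0.4466 -0.1865  0.1773] rpy [-3.1413 -0.      0.7109] tool shift [0.0035 0.0011 0.0013] turn -0.5141 F [-0.8  0.7 -5.2] M [-0.03  0.29  0.47] w 0.347
```

```bash
python3 -m jog '[[[0,0,0],0.02,-1],[[0,0,0],0.02,-1],[[0,0,0],0.02,-1],[[0,0,0],0,-1],[[0,0,0],0,-1],[[0,0,0],0,-1],[[0,0,0],0,-1],[[0,0,0],0,-1]]' >/dev/null
python3 -c "
from h import *
to(.450,-.185,.176,1.225)"
```

```text
t 22.03 p [ 0.4466 -0.1865  0.1772] rpy [-3.1412  0.      0.6508] tool shift [0.0036 0.0009 0.0012] turn -0.5742 F [-1.9  1.  -4.7] M [0.17 0.54 0.47] w 0.344
```

```bash
python3 -m jog '[[[0,-0.0004,0],0.02,-1],[[0,0,0],0.02,-1],[[0,0,0],0.02,-1],[[0,0,0],0,-1],[[0,0,0],0,-1],[[0,0,0],0,-1],[[0,0,0],0,-1],[[0,0,0],0,-1]]' >/dev/null
python3 -c "
from h import *
to(.450,-.185,.176,1.225)"
```

```text
t 22.7 p [ 0.4465 -0.1863  0.1773] rpy [ 3.1415e+00 -1.0000e-04  5.9090e-01] tool shift [0.0037 0.0009 0.0013] turn -0.6341 F [-0.9  0.4 -5.1] M [-0.15  0.41  0.46] w 0.343
```

```bash
python3 -m jog '[[[0,0,0],0.02,-1],[[0,0,0],0.02,-1],[[0,0,0],0.02,-1],[[0,0,0],0,-1],[[0,0,0],0,-1],[[0,0,0],0,-1],[[0,0,0],0,-1],[[0,0,0],0,-1]]' >/dev/null
python3 -c "
from h import *
to(.450,-.185,.176,1.225)"
```

```text
t 23.37 p [ 0.4464 -0.1862  0.1773] rpy [-3.1415 -0.      0.5309] tool shift [0.0037 0.0007 0.0013] turn -0.6941 F [-1.5  0.3 -4.1] M [-0.07  0.55  0.49] w 0.344
```

```bash
python3 -m jog '[[[0,0,0],0.02,-1],[[0,0,0],0.02,-1],[[0,0,0],0.02,-1],[[0,0,0],0,-1],[[0,0,0],0,-1],[[0,0,0],0,-1],[[0,0,0],0,-1],[[0,0,0],0,-1]]' >/dev/null
python3 -c "
from h import *
to(.450,-.185,.176,1.225)"
```

```text
t 24.03 p [ 0.4464 -0.1862  0.1773] rpy [-3.1414  0.      0.4709] tool shift [0.0038 0.0006 0.0013] turn -0.7541 F [-2.   0.7 -5.2] M [-0.05  0.65  0.5 ] w 0.35
```

```bash
python3 -m jog '[[[-0.0003,-0.0002,0],0.02,-1],[[0,0,0],0.02,-1],[[0,0,0],0.01,-1],[[0,0,0],0,-1],[[0,0,0],0,-1],[[0,0,0],0,-1],[[0,0,0],0,-1],[[0,0,0],0,-1]]' >/dev/null
python3 -c "
from h import *
to(.450,-.185,.176,1.225)"
```

```text
t 24.7 p [ 0.4461 -0.1862  0.1773] rpy [-3.1415e+00 -2.0000e-04  4.2090e-01] tool shift [0.004  0.0005 0.0013] turn -0.8041 F [-0.8  0.6 -5.2] M [0.21 0.35 0.53] w 0.344
```

```bash
python3 -m jog '[[[0,0,0],0.02,-1],[[0,0,0],0.02,-1],[[0,0,0],0.01,-1],[[0,0,0],0,-1],[[0,0,0],0,-1],[[0,0,0],0,-1],[[0,0,0],0,-1],[[0,0,0],0,-1]]' >/dev/null
python3 -c "
from h import *
to(.450,-.185,.176,1.225)"
```

```text
t 25.37 p [ 0.4461 -0.1862  0.1773] rpy [-3.1414e+00 -1.0000e-04  3.7090e-01] tool shift [0.0041 0.0003 0.0013] turn -0.8541 F [-0.7  2.7 -5.2] M [0.35 0.28 0.55] w 0.345
```

```bash
python3 -m jog '[[[0,-0.0003,0],0.02,-1],[[0,0,0],0.02,-1],[[0,0,0],0.01,-1],[[0,0,0],0,-1],[[0,0,0],0,-1],[[0,0,0],0,-1],[[0,0,0],0,-1],[[0,0,0],0,-1]]' >/dev/null
python3 -c "
from h import *
to(.450,-.185,.176,1.225)"
```

```text
t 26.03 p [ 0.446  -0.186   0.1773] rpy [ 3.1415e+00 -1.0000e-04  3.2080e-01] tool shift [0.0041 0.0003 0.0013] turn -0.9042 F [-0.9  0.8 -5.9] M [0.22 0.17 0.56] w 0.348
```

```bash
python3 -m jog '[[[0,0,0],0.02,-1],[[0,0,0],0.02,-1],[[0,0,0],0,-1],[[0,0,0],0,-1],[[0,0,0],0,-1],[[0,0,0],0,-1],[[0,0,0],0,-1],[[0,0,0],0,-1]]' >/dev/null
python3 -c "
from h import *
to(.450,-.185,.176,1.225)"
```

```text
t 26.7 p [ 0.446  -0.1859  0.1773] rpy [-3.1415e+00 -1.0000e-04  2.8080e-01] tool shift [0.0041 0.0002 0.0013] turn -0.9442 F [-0.1  1.8 -5. ] M [0.2  0.2  0.54] w 0.344
```

```bash
python3 -m jog '[[[0,0,0],0.02,-1],[[0,0,0],0.02,-1],[[0,0,0],0,-1],[[0,0,0],0,-1],[[0,0,0],0,-1],[[0,0,0],0,-1],[[0,0,0],0,-1],[[0,0,0],0,-1]]' >/dev/null
python3 -c "
from h import *
to(.450,-.185,.176,1.225)"
```

```text
t 27.37 p [ 0.446  -0.1859  0.1773] rpy [-3.1414 -0.      0.2408] tool shift [0.0041 0.0001 0.0013] turn -0.9842 F [-0.4  1.9 -5.8] M [0.39 0.19 0.56] w 0.346
```

```bash
python3 -m jog '[[[0,-0.0002,0],0.02,-1],[[0,0,0],0.02,-1],[[0,0,0],0.01,-1],[[0,0,0],0,-1],[[0,0,0],0,-1],[[0,0,0],0,-1],[[0,0,0],0,-1],[[0,0,0],0,-1]]' >/dev/null
python3 -c "
from h import *
to(.450,-.185,.176,1.225)"
```

```text
t 28.03 p [ 0.4459 -0.1858  0.1773] rpy [-3.1415 -0.      0.1908] tool shift [0.0041 0.     0.0013] turn -1.0342 F [-0.4  0.1 -4.5] M [0.26 0.22 0.59] w 0.347
```

```bash
python3 -m jog '[[[0,0,0],0.02,-1],[[0,0,0],0.02,-1],[[0,0,0],0,-1],[[0,0,0],0,-1],[[0,0,0],0,-1],[[0,0,0],0,-1],[[0,0,0],0,-1],[[0,0,0],0,-1]]' >/dev/null
python3 -c "
from h import *
to(.450,-.185,.176,1.225)"
```

```text
t 28.7 p [ 0.4459 -0.1857  0.1773] rpy [-3.1415 -0.      0.1508] tool shift [ 0.0042 -0.0001  0.0013] turn -1.0742 F [-0.3  1.2 -4.9] M [0.33 0.31 0.57] w 0.35
```

```bash
python3 -m jog '[[[0,0,0],0.02,-1],[[0,0,0],0.02,-1],[[0,0,0],0,-1],[[0,0,0],0,-1],[[0,0,0],0,-1],[[0,0,0],0,-1],[[0,0,0],0,-1],[[0,0,0],0,-1]]' >/dev/null
python3 -c "
from h import *
to(.450,-.185,.176,1.225)"
```

```text
t 29.37 p [ 0.4459 -0.1857  0.1773] rpy [-3.1413  0.      0.1108] tool shift [ 0.0042 -0.0002  0.0013] turn -1.1142 F [-0.5  1.2 -4.8] M [0.42 0.36 0.61] w 0.344
```

```bash
python3 -m jog '[[[0,-0.0002,0],0.02,-1],[[0,0,0],0.02,-1],[[0,0,0],0,-1],[[0,0,0],0,-1],[[0,0,0],0,-1],[[0,0,0],0,-1],[[0,0,0],0,-1],[[0,0,0],0,-1]]' >/dev/null
python3 -c "
from h import *
to(.450,-.185,.176,1.225)"
```

```text
t 30.03 p [ 0.4459 -0.1855  0.1773] rpy [-3.1415  0.      0.0708] tool shift [ 0.0041 -0.0003  0.0013] turn -1.1542 F [-1.1  1.7 -4.2] M [0.3  0.41 0.61] w 0.345
```

```bash
python3 -m jog '[[[0,0,0],0.02,-1],[[0,0,0],0.02,-1],[[0,0,0],0,-1],[[0,0,0],0,-1],[[0,0,0],0,-1],[[0,0,0],0,-1],[[0,0,0],0,-1],[[0,0,0],0,-1]]' >/dev/null
python3 -c "
from h import *
to(.450,-.185,.176,1.225)"
```

```text
t 30.7 p [ 0.4459 -0.1855  0.1773] rpy [-3.1414  0.      0.0309] tool shift [ 0.0041 -0.0004  0.0013] turn -1.1941 F [-0.5  2.9 -3.8] M [0.48 0.41 0.55] w 0.348
```

```bash
python3 -m jog '[[[0,-0.0002,0],0.02,-1],[[0,0,0],0.01,-1],[[0,0,0],0,-1],[[0,0,0],0,-1],[[0,0,0],0,-1],[[0,0,0],0,-1],[[0,0,0],0,-1],[[0,0,0],0,-1]]' >/dev/null
python3 -c "
from h import *
to(.450,-.185,.176,1.225)"
```

```text
t 31.37 p [ 0.4459 -0.1854  0.1773] rpy [ 3.1416e+00 -0.0000e+00  9.0000e-04] tool shift [ 0.0041 -0.0004  0.0013] turn -1.2241 F [-1.2  0.8 -5. ] M [0.22 0.46 0.6 ] w 0.345
```

```bash
python3 -m jog '[[[0,0,0],0.02,-1],[[0,0,0],0.02,-1],[[0,0,0],0,-1],[[0,0,0],0,-1],[[0,0,0],0,-1],[[0,0,0],0,-1],[[0,0,0],0,-1],[[0,0,0],0,-1]]' >/dev/null
python3 -c "
from h import *
to(.450,-.185,.176,1.225)"
```

```text
t 32.03 p [ 0.4459 -0.1853  0.1773] rpy [-3.1415e+00 -1.0000e-04 -3.9100e-02] tool shift [ 0.0041 -0.0005  0.0013] turn -1.2641 F [-1.4  1.3 -5.1] M [0.23 0.49 0.58] w 0.346
```

```bash
python3 -m jog '[[[-0.0002,0,0],0.02,-1],[[0,0,0],0.02,-1],[[0,0,0],0,-1],[[0,0,0],0,-1],[[0,0,0],0,-1],[[0,0,0],0,-1],[[0,0,0],0,-1],[[0,0,0],0,-1]]' >/dev/null
python3 -c "
from h import *
to(.450,-.185,.176,1.225)"
```

```text
t 32.7 p [ 0.4458 -0.1853  0.1773] rpy [-3.1415e+00 -2.0000e-04 -7.9200e-02] tool shift [ 0.0042 -0.0007  0.0013] turn -1.3042 F [-0.2  3.5 -4.5] M [0.45 0.2  0.51] w 0.344
```

```bash
python3 -m jog '[[[0,-0.0003,0],0.02,-1],[[0,0,0],0.01,-1],[[0,0,0],0,-1],[[0,0,0],0,-1],[[0,0,0],0,-1],[[0,0,0],0,-1],[[0,0,0],0,-1],[[0,0,0],0,-1]]' >/dev/null
python3 -c "
from h import *
to(.450,-.185,.176,1.225)"
```

```text
t 33.37 p [ 0.4458 -0.1852  0.1773] rpy [ 3.1415e+00 -2.0000e-04 -1.0930e-01] tool shift [ 0.0042 -0.0006  0.0013] turn -1.3343 F [-0.1  1.2 -6.1] M [0.12 0.14 0.14] w 0.347
```

```bash
python3 -m jog '[[[0,0,-0.002],0,-1],[[0,0,-0.002],0,-1],[[0,0,-0.003],0,-1],[[0,0,-0.003],0,-1],[[0,0,-0.003],0,-1],[[0,0,-0.005],0,-1],[[0,0,-0.005],0,-1],[[0,0,0],0,-1]]'
python3 -c "
from h import *
to(.5132,.2001,.26,1.606)"
```

```text
t: 34.03
tcp_pos: [0.4464, -0.1855, 0.2021]
orientation: [3.14, -0.003, -0.109]
force: [0.3, -0.1, -2.3]
width: 0.343
t 34.03 p [ 0.4464 -0.1855  0.2021] rpy [ 3.1403e+00 -2.9000e-03 -1.0920e-01] tool shift [ 0.0244 -0.3905 -0.0579] turn -1.7152 F [ 0.3 -0.1 -2.3] M [-0.03  0.17  0.08] w 0.343
```

```bash
python3 -m jog '[[[0,0,-0.015],0,-1],[[0,0,-0.02],0,-1],[[0,0,-0.02],-0.12,-1],[[0,0,0],-0.12,-1],[[0,0,0],-0.12,-1],[[0,0,0],-0.12,-1],[[0,0,0],-0.12,-1],[[0,0,0],-0.12,-1]]' >/dev/null
python3 -m jog '[[[0,0,0],-0.12,-1],[[0,0,0],-0.12,-1],[[0,0,0],-0.12,-1],[[0,0,0],-0.12,-1],[[0,0,0],-0.12,-1],[[0,0,0],-0.12,-1],[[0,0,0],-0.12,-1],[[0,0,0],-0.12,-1]]'
python3 -c "
from h import *
to(.5135,.2002,.26,1.606)"
```

```text
t: 35.37
tcp_pos: [0.4457, -0.185, 0.2556]
orientation: [3.141, 0.0, 1.577]
force: [-0.1, 1.0, -3.1]
width: 0.347
t 35.37 p [ 0.4457 -0.185   0.2556] rpy [3.1412e+00 1.0000e-04 1.5767e+00] tool shift [ 0.3848  0.0701 -0.0044] turn -0.0293 F [-0.1  1.  -3.1] M [-0.11  0.03  0.02] w 0.347
```

```bash
python3 -m jog '[[[0,0,-0.004],-0.029,-1],[[0.02,0.0043,0],0,-1],[[0.03,0.0064,0],0,-1],[[0.033,0.007,0],0,-1],[[0.033,0.007,0],0,-1],[[0.033,0.007,0],0,-1],[[0.033,0.007,0],0,-1],[[0.033,0.007,0],0,-1]]' >/dev/null
python3 -m jog '[[[0.033,0.007,0],0,-1],[[0.033,0.007,0],0,-1],[[0.033,0.007,0],0,-1],[[0.033,0.007,0],0,-1],[[0.024,0.0051,0],0,-1],[[0.0116,0.0025,0],0,-1],[[0,0,0],0,-1],[[0,0,0],0,-1]]'
python3 -c "
from h import *
to(.5135,.2002,.136,1.606)"
```

```text
t: 36.7
tcp_pos: [0.5157, 0.1996, 0.2591]
orientation: [-3.141, 0.001, 1.601]
force: [-0.6, -1.0, -2.9]
width: 0.347
t 36.7 p [0.5157 0.1996 0.2591] rpy [-3.1411e+00  8.0000e-04  1.6009e+00] tool shift [ 0.0007 -0.0022  0.1231] turn -0.0051 F [-0.6 -1.  -2.9] M [-0.12  0.07  0.  ] w 0.347
```

Above the well; correct, descend to just over the mouth, then look.

```bash
python3 -m jog '[[[0.0007,-0.0022,0.02],-0.005,-1],[[0,0,0.025],0,-1],[[0,0,0.02],0,-1],[[0,0,0.01],0,-1],[[0,0,0.005],0,-1],[[0,0,0],0,-1],[[0,0,0],0,-1],[[0,0,0],0,-1]]'
python3 -c "
from h import *
to(.5135,.2002,.136,1.606);snap('scene','scene6');crop('scene6',340,180,440,280,'m6',6)"
```

```text
t: 37.37
tcp_pos: [0.5145, 0.2003, 0.1807]
orientation: [3.139, -0.001, 1.604]
force: [-1.6, -0.6, -2.5]
width: 0.346
t 37.37 p [0.5145 0.2003 0.1807] rpy [ 3.1391e+00 -5.0000e-04  1.6045e+00] tool shift [-0.0001 -0.001   0.0447] turn -0.0015 F [-1.6 -0.6 -2.5] M [-0.06  0.09  0.03] w 0.346
```

View pics/m6.png

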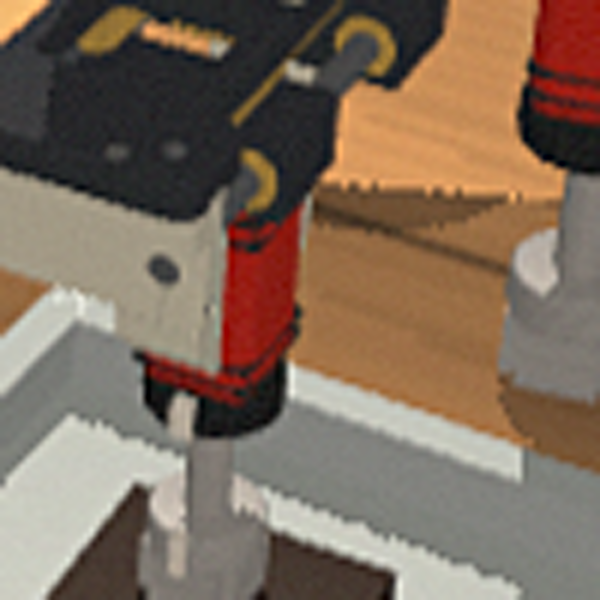

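The picture shows the driver upright in the jaws, with the collar mark at about (180,415) and the socket mark at about (178,550) lined up, and the socket over the block. Next I descend into the well in two checked stages.

```bash
python3 -m jog '[[[0,0,0],0,-1],[[0,-0.0003,0.004],0,-1],[[0,0,0.004],0,-1],[[0,0,0.004],0,-1],[[0,0,0.003],0,-1],[[0,0,0],0,-1],[[0,0,0],0,-1],[[0,0,0],0,-1]]'
python3 -c "
from h import *
to(.5135,.2002,.136,1.606)"
```

```text
t: 38.08
tcp_pos: [0.5135, 0.2004, 0.1643]
orientation: [3.141, -0.0, 1.605]
force: [0.7, 0.9, -3.0]
width: 0.343
t 38.08 p [0.5135 0.2004 0.1643] rpy [ 3.1415e+00 -1.0000e-04  1.6049e+00] tool shift [-0.0002  0.      0.0283] turn -0.0011 F [ 0.7  0.9 -3. ] M [-0.11  0.08 -0.  ] w 0.343
```

```bash
python3 -m jog '[[[0,0,0.005],0,-1],[[0,0,0.005],0,-1],[[0,0,0.005],0,-1],[[0,0,0.005],0,-1],[[0,0,0.004],0,-1],[[0,0,0.002],0,-1],[[0,0,0],0,-1],[[0,0,0],0,-1]]'
python3 -c "
from h import *
to(.5135,.2002,.136,1.606)"
```

```text
t: 38.75
tcp_pos: [0.5134, 0.2004, 0.1383]
orientation: [-3.142, -0.0, 1.605]
force: [-0.5, -0.2, -2.2]
width: 0.346
t 38.75 p [0.5134 0.2004 0.1383] rpy [-3.1416e+00 -1.0000e-04  1.6048e+00] tool shift [-0.0002  0.      0.0023] turn -0.0012 F [-0.5 -0.2 -2.2] M [-0.09  0.03 -0.  ] w 0.346
```

```bash
python3 -m jog '[[[0,0,0.0008],0,-1],[[0,0,0.0008],0,-1],[[0,0,0.0006],0,-1],[[0,0,0],0,-1],[[0,0,0],0,-1],[[0,0,0],0,-0.3],[[0,0,0],0,-0.25],[[0,0,0],0,-0.2]]'
python3 -m jog '[[[0,0,0],0,-0.1],[[0,0,0],0,0],[[0,0,0],0,0.2],[[0,0,0],0,0.5],[[0,0,0],0,1],[[0,0,0],0,1],[[0,0,0],0,1],[[0,0,0],0,1]]'
python3 -c "
from h import *
to(.5135,.2002,.136,1.606);snap('scene','scene7');crop('scene7',300,150,450,300,'m7',4)"
```

```text
t: 39.42
tcp_pos: [0.5137, 0.2005, 0.1365]
orientation: [3.141, -0.0, 1.605]
force: [0.3, -0.5, 0.2]
width: 0.388
t: 40.08
tcp_pos: [0.5134, 0.2004, 0.1361]
orientation: [3.142, -0.0, 1.605]
force: [-0.9, 1.2, -0.1]
width: 0.886
t 40.08 p [0.5134 0.2004 0.1361] rpy [ 3.1415e+00 -1.0000e-04  1.6048e+00] tool shift [-0.0002  0.0001  0.0001] turn -0.0012 F [-0.9  1.2 -0.1] M [-0.11  0.04  0.  ] w 0.886
```

View pics/m7.png

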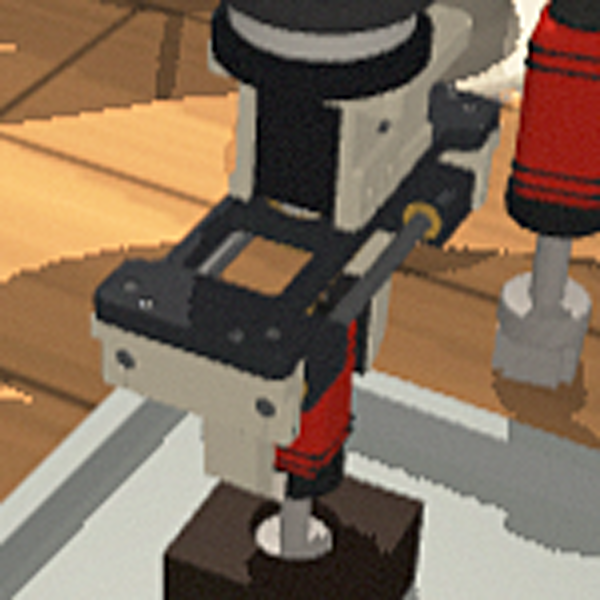

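Released: the driver stands upright and the socket fills the well mouth at about (293,535). I'll withdraw straight up and check it one last time.

```bash
python3 -m jog '[[[0,0,0],0,1],[[0,0,-0.005],0,1],[[0,0,-0.015],0,1],[[0,0,-0.025],0,1],[[0,0,-0.03],0,1],[[0,0,-0.03],0,1],[[0,0,-0.03],0,1],[[0,0,0],0,1]]'
python3 -m jog '[[[0,0,0],0,1],[[0,0,0],0,1],[[0,0,0],0,1],[[0,0,0],0,1],[[0,0,0],0,1],[[0,0,0],0,1],[[0,0,0],0,1],[[0,0,0],0,1]]'
python3 - <<'E'
from h import *
to(.5135,.2002,.27,1.606);snap('scene','scene8')
a,b=cv2.imread('pics/scene0.png'),cv2.imread('pics/scene8.png')
cv2.imwrite('pics/m8.png',np.hstack([cv2.resize(x[200:420,330:560],(400,383),interpolation=2) for x in(a,b)]))
E
```

```text
t: 40.8
tcp_pos: [0.5156, 0.201, 0.278]
orientation: [3.13, -0.002, 1.605]
force: [0.0, 1.0, 0.3]
width: 0.999
t: 41.47
tcp_pos: [0.5133, 0.2004, 0.2709]
orientation: [-3.141, 0.0, 1.605]
force: [0.2, 0.3, 0.4]
width: 1.002
t 41.47 p [0.5133 0.2004 0.2709] rpy [-3.1412  0.      1.6047] tool shift [-0.0002  0.0002  0.0009] turn -0.0013 F [0.2 0.3 0.4] M [-0.13  0.07  0.02] w 1.002
```

View pics/m8.png

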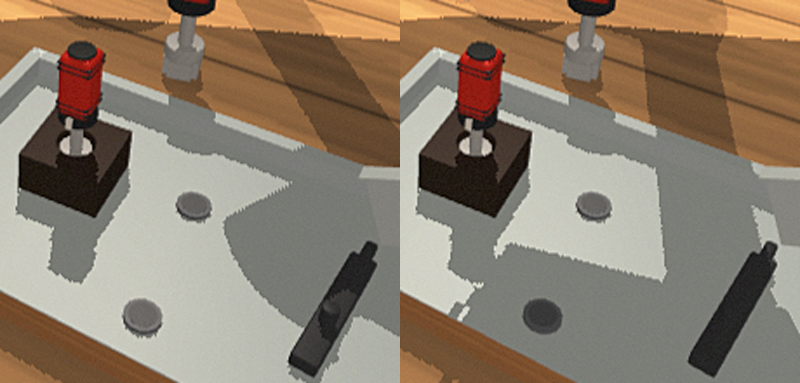

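The before and after crops match. The driver stands in the well as at the start (top at (82,47) and (482,47)), both tokens and the bolt are where they were, and the gripper is clear.

```bash
python3 -c "
from rig import bot
print(bot.sign_off())"
```

```text
the job is handed in; nothing more can be done
None
```

I ran the whole job and handed it in at about 41.5 s of the 61 s allowed; no verdict was reported. I used the smallest of the three red drivers, the one standing in the walnut block.

- **Seating the socket:** it did not drop on at first. My first aim was about 3 mm and 0.1 rad off, and I found the fit by feel, pressing on the screw head with 14 N or less. The socket then went down to about 13 mm over the head, judged from arm height. I stopped roughly 1 mm above the washer and never felt contact with it.
- **Tightening:** torque rose slowly from 0.45 to about 0.6 N m over roughly 1 rad of clockwise turning, then fell to 0.14 N m in one 0.03 rad step. I took that as the click, stopped at once and lifted straight off without turning back. The click rests on the torque reading only, because the handle's lead over the socket could not be measured in the pictures. The last reading before the drop was 0.51 N m, below the peak.
- **Return:** the driver went back into the well without resistance and reached its original height of 0.136 m at the tool.
- **Last check:** the before and after pictures show the driver upright in the well, both tokens and the bolt unmoved as far as visible, and the gripper clear. I did not re-photograph the lantern after lifting off. I had no direct reading of contact force on it; sideways wrist readings during tightening stayed under about 4 N.

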